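# Candle an egg over the light box with tongs

### The job

After the egg-drop test we want to check the egg for cracks: flip the toggle on the plywood light box over to on, then pick up the tongs, close them on the egg in the wooden stand and lift it out. Finish while still holding the egg in the tongs, steady, centred a few centimetres above the round light window and touching nothing but the tongs; leave the light on. Only the tongs may touch the egg, never the gripper itself; do not crush or drop it, and leave the tape roll and the glue stick where they are.

Things in the scene. Friction and masses are not known exactly. Their poses are not given: they have to be found in the camera images.
- lamp: Light box, fixed: plywood, 100 (x) x 180 (y) x 45 mm high. Origin at the centre of its underside. Its window lies towards its -y end, its toggle towards its +y end.
- lamp_window (a point): Centre of the round, flush, cream-white light window (50 mm diameter) in the top of the light box, 50 mm from the box's origin towards its -y; axes as the box.
- lamp_switch_pivot (a point): Pivot of the toggle, on the top face of the light box, 55 mm from the box's origin towards its +y; axes as the box.
- lamp_switch_tip (a point): Centre of the black ball (17 mm diameter) at the end of the toggle, 46 mm from the pivot on a 10 mm thick steel rod. It swings in the box's x-z plane; off: leaning 0.6 rad to the box's -x; on: leaning 0.6 rad to the box's +x.
- lamp_switch (a joint): Angle of the toggle: 0 = off, 1.2 rad = fully on; upright at 0.6. It is top-heavy: under 1 N at the ball moves it, and past upright it falls over to the nearer stop and stays there.
- stand: Egg stand, fixed: turned wooden ring, 68 mm wide foot, 47 mm wide collar, 30 mm high, bore 34 mm. Origin at the centre of its underside.
- egg: Brown hen's egg, about 55 g, 44 mm wide, 58 mm long, standing blunt end down in the stand. Origin on its axis at its widest girth, 27 mm above its lower end; about 47 mm above the table when it sits in the stand. The shell cracks when one jaw of the tongs presses it with more than 50 N.
- tongs: Sprung steel tongs, 225 mm long, 0.13 kg, balanced near the grip pads, lying on edge so that the arms close horizontally, 22 to 29 mm high. Origin under the rear block, between the hinges; x points along the tongs to the jaws, y to the left arm, z up. Both arms turn equally and spring open. Gripper force beyond the springs' 16 N reaches the egg at about 0.55 times.
- tongs_grip (a point): Midway between the two black rubber grip pads on the outsides of the arms, 85 mm ahead of the tongs' origin, 15 mm above their underside; axes as the tongs. Pads 46 mm long, 1 to 29 mm high. Over the pads: 63 mm at rest, 49 mm when the jaws hold the egg, about 39 mm at most closed. The springs push each pad out with about 10 N at rest, 16 N at the egg.
- tongs_jaws (a point): Midway between the two V-shaped jaws, 190 mm ahead of the tongs' origin, 13 mm above their underside; axes as the tongs. The egg's origin belongs here when the jaws close (within 8 mm). Jaws 25 mm high; at rest 82 mm apart at their middles, 58 mm at their ends, about 100 mm wide outside. A slight squeeze (pads at 56 to 58 mm) carries the tongs with the jaws clear of the egg.
- tongs_left: Left arm of the tongs (on the tongs' +y side) with its jaw; origin at its hinge, 10 mm beside the tongs' origin; its axes are those of the tongs at rest and it turns about z by up to 0.14 rad as it closes (about 0.074 at the egg).
- tongs_right: Right arm of the tongs (-y side) with its jaw; the mirror image of the left.
- tape_roll: Bystander: roll of masking tape lying flat, 80 mm diameter, 30 mm high, origin at the centre of its underside.
- glue_stick: Bystander: glue stick standing upright, 30 mm diameter, 85 mm high, origin at the centre of its underside.

How it is judged:
By the outcome, as a careful person would: the job done as asked, in the order asked, and still so for the second after the job is handed in, while the arm keeps its last pose, push and grip.
It also fails if it takes over 61 s, if anything falls off the work surface, if the arm or the gripper's body presses on something with over 40 N, if the wrist force passes 120 N, or if a joint passes its speed limit or range.

### The arm

A 6-joint arm with a two-finger parallel gripper is mounted at the origin on the work surface. World frame = base frame: x ahead of the robot, y to its left, z up, the work surface at z = 0. Lengths are in m, angles in rad, forces in N, time in s.
With the tool pointing down it reaches from about 0.35 to 0.85 m from the base axis. Payload 8.1 kg.
Tool frame: the origin (TCP) lies between the finger pads; the fingertips stand 8 mm ahead of it and the grasp point (between the pads) lies 11 mm behind it (robot.tip_reach is the y of the fingertips in the tool frame, in m); y points along the fingers, z is the direction in which the jaws open and shut, and the axes are right-handed (so a half turn about y gives the same grasp; the last joint's range is limited). The gripper opens to 93 mm and grips with 3 to 60 N. Pads are 15 mm wide; open, the fingers measure 128 mm over their backs; the gripper's body (75 mm by 188 mm) begins 65 mm behind the grasp point.
Start: joints at [-1.239, 0.13, 1.488, -0, 1.523, -0.085], TCP at [0.243, -0.549, 0.227] pointing down, gripper open.
Joint ranges: [-2.96, 2.96], [-0.89, 2.26], [0.02, 2.5], [-1.34, 4.48], [0, 2.73], [-2.66, 2.66]. Speed limits (rad/s): [2.39, 2.39, 2.79, 3.14, 3.14, 3.14].

### API

Orientations are given as a rotation vector (axis times angle).
In Python, from plant import robot gives the robot as it stands.
- The arm moves only by the tool carry_out, never from a script. Its argument "increments" is a list of rows, each an object with "linear": the shift along the tool's x, y, z in m, a list of three; "yaw": the turn about the tool's y in rad. A call has 1 to 5 rows; each row is the pose to reach, as a shift and turn from the pose measured when the call began, along the tool's axes at that moment; what a row does not reach only later rows make up. A row lasts 1/8 s, in which the tool goes at most 62.5 mm and 10.7 degrees, less where a joint would pass 70% of its speed; a pose out of reach is approached as far as the arm can. A call with a gripper value outside its range is refused whole. "gripper" is the opening, from 0 (shut) to 1 (fully open), set as the call begins (left out, the last holds). The fingers move at their own pace and stop on an object; "newtons" is the grip in N (left out, the last holds). Time passes only in rows, so rows that repeat a pose let the fingers close. It gives the time, the measured TCP pose, the force and the opening at its end, in the units of the state.
- robot.read_state(): the state, without advancing time (a new reading comes with each control period).
- robot.read_camera(name): name is "scene" or "side" or "wrist"; returns the picture (400x640x3 uint8, blue, green, red); there is no depth.
- robot.camera_params(name): a dict with "fov_y" (degrees; the focal length in pixels is half the picture's height over the tangent of half this angle, whatever the lens; pixels are square), "cx", "cy" (the principal point, pixels), "k1" (the pictures are not rectified: a ray, as slopes to the right and down, at radius r is drawn at 1 + k1 r^2 times it, then the intrinsics apply), "R" (3x3) and "t" (3): a world point X has camera coordinates R X + t. Camera axes: x right, y down, z forward; pixel columns grow to the right and rows downward; lengths in m; the calibration is good to about 2 mm. A picture is of the moment at which its call begins: read the wrist's pose just before it. camera_params takes no time and is no camera call; for the wrist camera it gives the pose at the moment of the call.
- robot.close_job(): hands the job in, once; it reports no verdict.
The state is a dict: "t": time; "q": joint angles; "dq": joint speeds; "joint_torque": joint torques, N m; "tool_pos": TCP position; "orientation": TCP orientation; "force": force on the tool from outside, world axes, zero at the start; "wrist_torque": the same for the moment, N m; "opening": finger opening in m.
Only numpy, scipy, OpenCV 4.12 (cv2) and the standard library are available. Lean on these libraries where they do the work, as an engineer would, in place of code of your own. Each camera call takes 0.05 s, during which the arm holds its last target.

## Working session

There is one attempt and no reset: what is moved stays moved. The work goes in short steps, Python scripts to look and compute and a tool call to move; the robot and the scene stay as the last step left them, time stands still between calls to the robot, and variables do not carry over. Pictures are saved under pics/ and viewed, and the job is handed in when it is done.

Besides the shell and the picture viewer there is one more tool, called after ">>>" as a command line: name --argument value ..., lists and objects as JSON in quotes. carry_out: Moves the arm, as the interface text tells. Its arguments: {"type":"object","properties":{"increments":{"type":"array","items":{"type":"object","properties":{"linear":{"type":"array","items":{"type":"number"}},"yaw":{"type":"number"}}}},"gripper":{"type":"number"},"newtons":{"type":"number"}},"required":["increments"]}

```bash
ls; mkdir -p pics; python3 - <<'E'
from plant import robot
import cv2,numpy as np
np.set_printoptions(precision=4,suppress=True)
s=robot.read_state();print(s)
print(robot.tip_reach)
for n in ("scene","side","wrist"):
    p=robot.camera_params(n);print(n,p)
    cv2.imwrite(f"pics/{n}0.png",robot.read_camera(n))
E
```

```text
pics
{'t': 0.0, 'q': array([-1.2394,  0.1312,  1.4893, -0.    ,  1.523 , -0.0854]), 'dq': array([-0.0009, -0.001 , -0.    , -0.0012,  0.0026,  0.001 ]), 'joint_torque': array([ -0.003 , -55.9841, -49.1768,   0.0766,   0.0358,  -0.0002]), 'tool_pos': array([ 0.2427, -0.5481,  0.2256]), 'orientation': array([-0.4214,  1.9937, -1.9899]), 'force': array([ 0.8231, -0.0239,  0.2777]), 'wrist_torque': array([-0.0254,  0.0451,  0.0201]), 'opening': 0.09264405652166839}
0.008
scene {'fov_y': 49.54075890303862, 'cx': 316.50045898049825, 'cy': 202.23503729988136, 'k1': -0.05534394253725011, 'R': array([[-0.7362,  0.6768,  0.0034],
       [ 0.456 ,  0.4998, -0.7364],
       [-0.5001, -0.5405, -0.6766]]), 't': array([ 0.3666, -0.2133,  1.3621])}
side {'fov_y': 50.736668603605644, 'cx': 319.7807358635251, 'cy': 200.88500712020075, 'k1': -0.11034698636644263, 'R': array([[-0.9968, -0.079 , -0.0134],
       [-0.0473,  0.7148, -0.6977],
       [ 0.0647, -0.6948, -0.7163]]), 't': array([0.5328, 0.0776, 1.188 ])}
wrist {'fov_y': 71.01989225939059, 'cx': 320.7441605788914, 'cy': 196.3221960383476, 'k1': -0.013592786562111167, 'R': array([[ 0.4048, -0.9144, -0.0013],
       [-0.886 , -0.3925,  0.2469],
       [-0.2263, -0.0988, -0.969 ]]), 't': array([-0.599 , -0.0286,  0.3906])}
```

View pics/scene0.png

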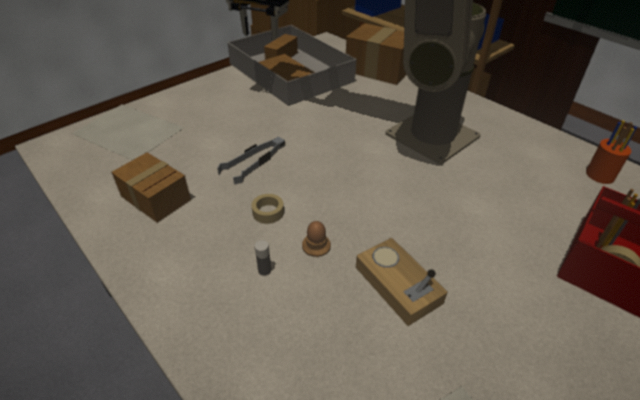

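View pics/side0.png

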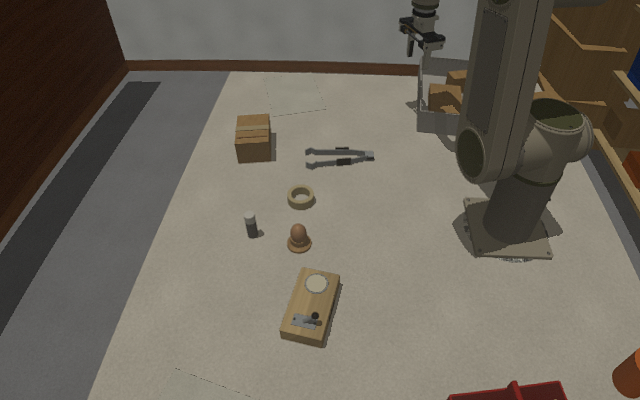

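View pics/wrist0.png

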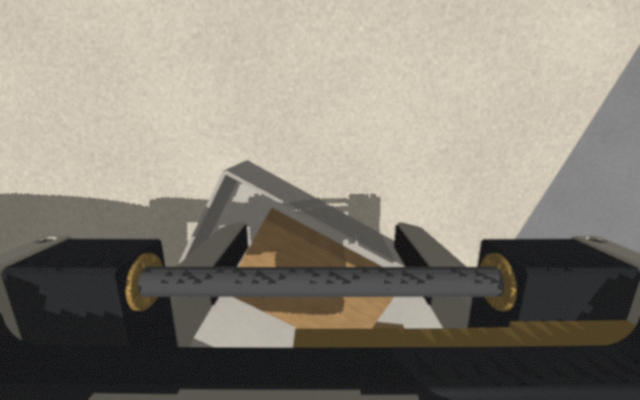

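```bash
cat > h.py <<'E'
import numpy as np, cv2
from plant import robot
from scipy.spatial.transform import Rotation as Ro
np.set_printoptions(precision=4,suppress=True)
def K(p):
    f=200/np.tan(np.radians(p["fov_y"])/2)
    return np.array([[f,0,p["cx"]],[0,f,p["cy"]],[0,0,1.]])
def rays(p,uv):
    uv=np.asarray(uv,float).reshape(-1,1,2)
    n=cv2.undistortPoints(uv,K(p),np.array([p["k1"],0,0,0])).reshape(-1,2)
    d=np.c_[n,np.ones(len(n))]@p["R"]
    o=-p["R"].T@p["t"]
    return o,d/np.linalg.norm(d,axis=1)[:,None]
def onz(p,uv,z):
    o,d=rays(p,uv); z=np.broadcast_to(z,len(d))
    return o+d*((z-o[2])/d[:,2])[:,None]
def tri(obs):
    A=np.zeros((3,3));b=np.zeros(3);L=[]
    for p,uv in obs:
        o,d=rays(p,uv);M=np.eye(3)-np.outer(d[0],d[0]);A+=M;b+=M@o;L.append((o,M))
    X=np.linalg.solve(A,b)
    return X,[np.linalg.norm(M@(X-o)) for o,M in L]
def proj(p,X):
    return cv2.projectPoints(np.asarray(X,float).reshape(-1,3),cv2.Rodrigues(p["R"])[0],p["t"],K(p),np.array([p["k1"],0,0,0,0]))[0].reshape(-1,2)
def crop(img,x0,y0,x1,y1,s,name):
    cv2.imwrite("pics/"+name,cv2.resize(img[y0:y1,x0:x1],None,fx=s,fy=s,interpolation=cv2.INTER_CUBIC))
E
python3 - <<'E'
from h import *
a=cv2.imread("pics/scene0.png");b=cv2.imread("pics/side0.png")
g=lambda i:cv2.convertScaleAbs(i,alpha=1.6)
crop(g(a),205,125,305,195,8,"sc_t.png")
crop(g(a),290,210,450,325,5,"sc_l.png")
crop(g(b),295,135,385,180,8,"si_t.png")
crop(g(b),235,180,345,350,3.5,"si_l.png")
E
```

```text
(no output)
```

View pics/sc_t.png

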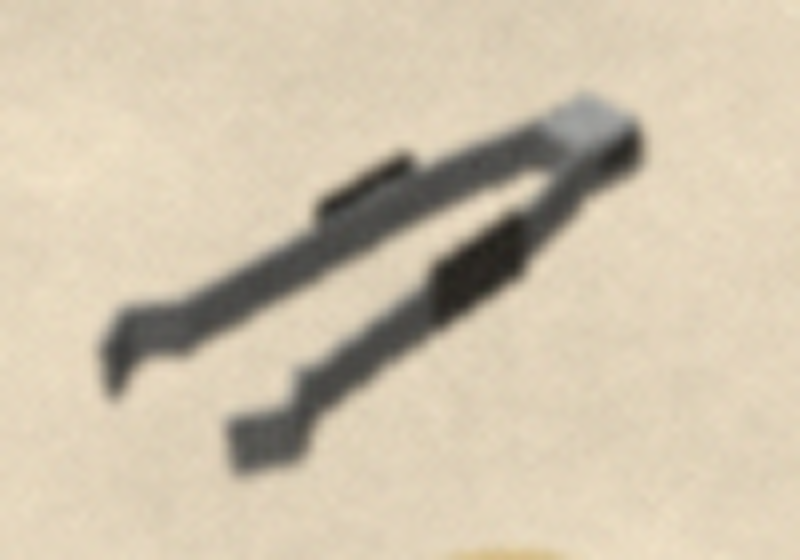

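View pics/sc_l.png

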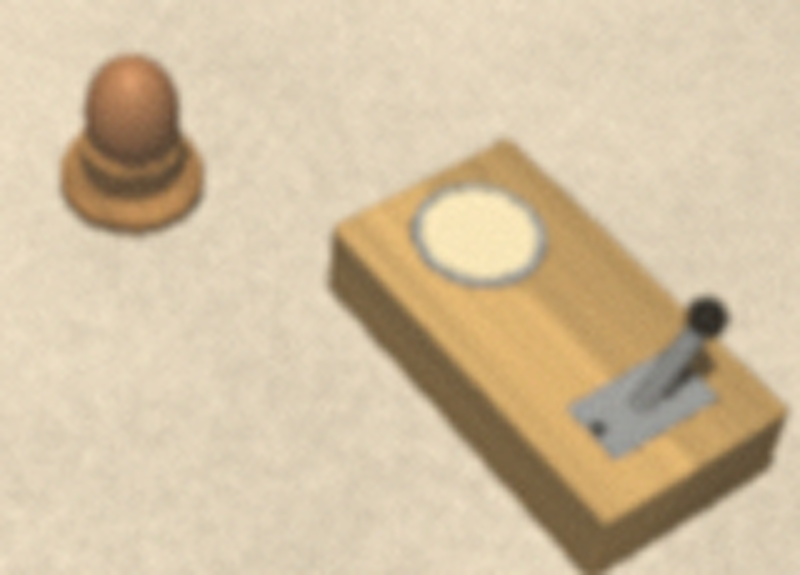

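View pics/si_t.png

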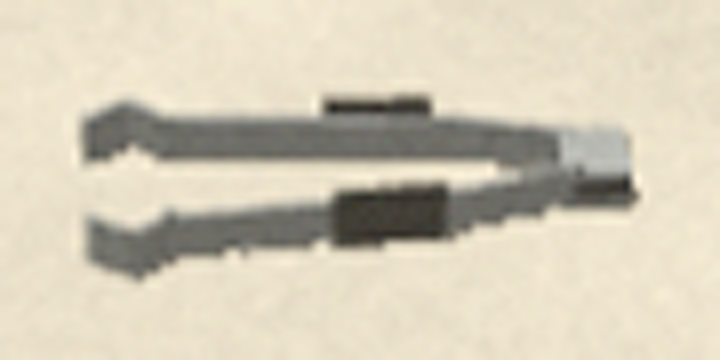

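View pics/si_l.png

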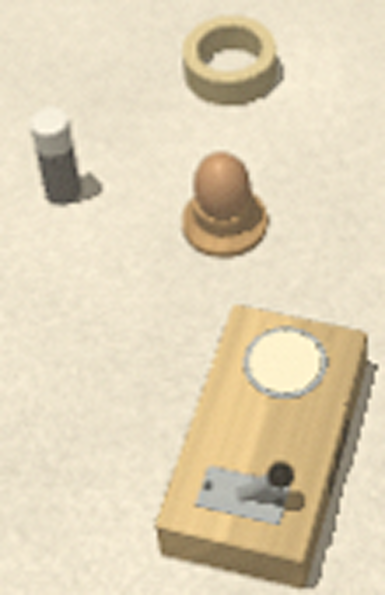

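```bash
python3 - <<'E'
from h import *
ps,pd=robot.camera_params("scene"),robot.camera_params("side")
def C(x0,y0,s,*uv): return [((u+.5)/s-.5+x0,(v+.5)/s-.5+y0) for u,v in uv]
sc=lambda *a:C(290,210,5,*a); si=lambda *a:C(235,180,3.5,*a)
st=lambda *a:C(205,125,8,*a); sd=lambda *a:C(295,135,8,*a)
def T(n,a,b): print(n,*tri([(ps,a),(pd,b)]))
w=onz(ps,sc((480,234)),.045);w2=onz(pd,si((286,361)),.045);print("win",w,w2)
T("win",sc((480,234)),si((286,361)));T("ball",sc((706,317)),si((280,475)))
print("corn sc",onz(ps,sc((505,140),(335,230),(605,523),(785,410)),.045))
print("corn si",onz(pd,si((368,330),(240,305),(160,528),(305,558)),.045))
T("eggtop",sc((132,56)),si((220,152)))
# stand foot: left/right extremes
print("foot sc",onz(ps,sc((62,178),(205,178),(133,233)),.006)); print("foot si",onz(pd,si((182,220),(268,218),(225,255)),.006))
# egg extremes at girth
print("egg sc",onz(ps,sc((86,110),(180,110)),.047).mean(0),"si",onz(pd,si((194,190),(250,190)),.047).mean(0))
# tongs: block top z ~? 
print("block sc",onz(ps,st((588,92),(640,132),(595,160),(540,122)),.027))
print("block si",onz(pd,sd((557,128),(628,132),(632,178),(568,172)),.027))
print("pads sc far top",onz(ps,st((318,205),(408,152)),.029),"near top",onz(ps,st((430,265),(520,210)),.029),'near bottom',onz(ps,st((440,328),(525,270)),.001))
print("pads si far top",onz(pd,sd((325,100),(430,98)),.029),"near top",onz(pd,sd((335,193),(447,184)),.029),'nb',onz(pd,sd((335,245),(447,238)),.001))
print("jaw tips sc",onz(ps,st((103,350),(230,415)),.025),'si',onz(pd,sd((85,120),(88,220)),.025))
E
```

```text
win [[0.5242 0.249  0.045 ]] [[0.5226 0.2476 0.045 ]]
win [0.5228 0.2476 0.0436] [np.float64(0.0007571236138609555), np.float64(0.000757123613860988)]
ball [0.5166 0.3555 0.0806] [np.float64(0.0001288430152556731), np.float64(0.00012884301525573582)]
corn sc [[0.4738 0.2204 0.045 ]
 [0.5689 0.205  0.045 ]
 [0.5992 0.3772 0.045 ]
 [0.5039 0.3936 0.045 ]]
corn si [[0.4673 0.2179 0.045 ]
 [0.5594 0.2028 0.045 ]
 [0.5921 0.3793 0.045 ]
 [0.4984 0.3929 0.045 ]]
eggtop [0.585  0.0917 0.0803] [np.float64(0.0013206459469140227), np.float64(0.0013206459469140874)]
foot sc [[0.6138 0.076  0.006 ]
 [0.5646 0.121  0.006 ]
 [0.612  0.1229 0.006 ]]
foot si [[0.6179 0.098  0.006 ]
 [0.5508 0.0913 0.006 ]
 [0.5804 0.1297 0.006 ]]
egg sc [0.5863 0.0948 0.047 ] si [0.5841 0.0992 0.047 ]
block sc [[ 0.3902 -0.2887  0.027 ]
 [ 0.3925 -0.255   0.027 ]
 [ 0.4162 -0.2523  0.027 ]
 [ 0.4159 -0.2853  0.027 ]]
block si [[ 0.4092 -0.2887  0.027 ]
 [ 0.3798 -0.288   0.027 ]
 [ 0.3785 -0.2584  0.027 ]
 [ 0.4046 -0.2604  0.027 ]]
pads sc far top [[ 0.5093 -0.2956  0.029 ]
 [ 0.4654 -0.3004  0.029 ]] near top [[ 0.5012 -0.2393  0.029 ]
 [ 0.4574 -0.2439  0.029 ]] near bottom [[ 0.5003 -0.2385  0.001 ]
 [ 0.4565 -0.2452  0.001 ]]
pads si far top [[ 0.5061 -0.2984  0.029 ]
 [ 0.4624 -0.3026  0.029 ]] near top [[ 0.4989 -0.2385  0.029 ]
 [ 0.4538 -0.2471  0.029 ]] nb [[ 0.4985 -0.2387  0.001 ]
 [ 0.4527 -0.2461  0.001 ]]
jaw tips sc [[ 0.6109 -0.281   0.025 ]
 [ 0.5988 -0.2218  0.025 ]] si [[ 0.6056 -0.2839  0.025 ]
 [ 0.5977 -0.2201  0.025 ]]
```

```bash
cat >> h.py <<'E'
def R0(s=None):
    s=s or robot.read_state(); return s["tool_pos"],Ro.from_rotvec(s["orientation"]).as_matrix()
def yawz(R): return np.arctan2(R[1,2],R[0,2])
def go(P,ztgt=None,tilt=True):
    """report local shift to world TCP P and yaw so that tool z points at heading ztgt (mod pi)"""
    s=robot.read_state();p,R=R0(s)
    print("t",s["t"],"pos",p,"q",s["q"],"yaw tool z",yawz(R),"y axis",R[:,1],"F",s["force"],"open",s["opening"])
    print("local",R.T@(np.asarray(P)-p))
    if ztgt is not None:
        d=(ztgt-yawz(R)+np.pi/2)%np.pi-np.pi/2
        print("yaw cmd",-d, "alt",-d+np.pi,-d-np.pi)
E
python3 - <<'E'
from h import *
p,R=R0();print(R)
go([.45,-.1,.226],np.pi/2-.172)
E
```

```text
[[-0.9144 -0.0004  0.4048]
 [-0.4048  0.0013 -0.9144]
 [-0.0001 -1.     -0.0014]]
t 0.15 pos [ 0.2428 -0.5482  0.2258] q [-1.2394  0.131   1.489   0.      1.523  -0.0854] yaw tool z -1.1539880558980418 y axis [-0.0004  0.0013 -1.    ] F [-0.2283 -0.6602 -0.1612] open 0.09268181804112267
local [-0.3709  0.0003 -0.326 ]
yaw cmd 0.5888082708968545 alt 3.7304009244866476 -2.5527843826929386
```

>>> carry_out --increments '[{"linear": [-0.045, 0, -0.04], "yaw": -0.18}, {"linear": [-0.09, 0, -0.08], "yaw": -0.36}, {"linear": [-0.135, 0, -0.12], "yaw": -0.54}, {"linear": [-0.18, 0, -0.16], "yaw": -0.72}, {"linear": [-0.225, 0, -0.2], "yaw": -0.9}]' --gripper 0 --newtons 20

```text
t: 0.78
tool_pos: [0.3679, -0.2724, 0.226]
orientation: [-1.081, 1.391, -1.389]
force: [1.1, -0.0, 0.2]
opening: 0.0479
```

```bash
python3 - <<'E'
from h import *
go([.47,0.05,.2],1.399)
E
```

```text
t 0.775 pos [ 0.3679 -0.2724  0.226 ] q [-0.7501 -0.2628  1.8652  0.0008  1.5403 -0.5016] yaw tool z -0.24846994302172465 y axis [-0.0003  0.0014 -1.    ] F [ 1.1483 -0.0169  0.1596] open 0.047928846118160395
local [-0.3376  0.0264  0.0197]
yaw cmd 1.4941227105680683 alt 4.6357153641578615 -1.6474699430217248
```

>>> carry_out --increments '[{"linear": [-0.06, 0.005, 0.004], "yaw": -0.18}, {"linear": [-0.12, 0.01, 0.008], "yaw": -0.36}, {"linear": [-0.18, 0.015, 0.012], "yaw": -0.54}, {"linear": [-0.24, 0.02, 0.016], "yaw": -0.72}, {"linear": [-0.3, 0.02, 0.02], "yaw": -0.9}]'

```text
t: 1.4
tool_pos: [0.461, 0.0155, 0.2059]
orientation: [-1.45, 0.714, -0.712]
force: [1.6, -0.1, 0.1]
opening: 0.0005
```

```bash
python3 - <<'E'
from h import *
go([.46,0.25,.2],1.399)
cv2.imwrite("pics/w1.png",robot.read_camera("wrist"))
E
```

```text
t 1.4 pos [0.461  0.0155 0.2059] q [-0.0786 -0.2435  1.8858  0.0013  1.5    -0.7362] yaw tool z 0.6574857624417645 y axis [-0.0006  0.0013 -1.    ] F [ 1.6288 -0.0819  0.0699] open 0.0005321302014194663
local [-0.1862  0.0062  0.1425]
yaw cmd -0.7415142375582358 alt 2.4000784160315574 -3.883106891148029
```

View pics/w1.png

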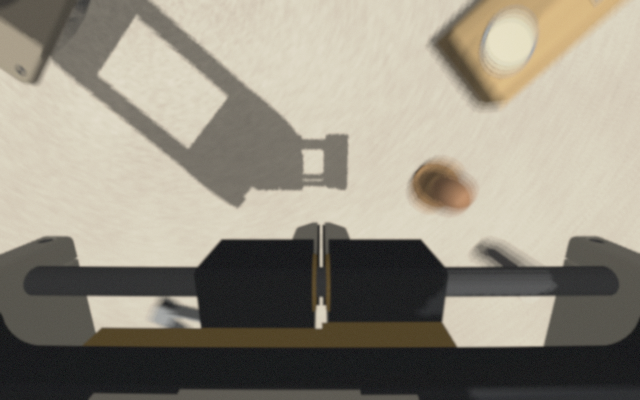

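>>> carry_out --increments '[{"linear": [-0.047, 0, 0.036], "yaw": -0.18}, {"linear": [-0.093, 0, 0.072], "yaw": -0.36}, {"linear": [-0.14, 0.005, 0.107], "yaw": -0.54}, {"linear": [-0.186, 0.005, 0.142], "yaw": -0.74}, {"linear": [-0.22, 0.01, 0.18], "yaw": -0.74}]'

```text
t: 2.08
tool_pos: [0.466, 0.3087, 0.1979]
orientation: [-1.561, 0.122, -0.123]
force: [1.1, 0.0, 1.0]
opening: 0.0007
```

```bash
python3 - <<'E'
from h import *
go([.470,0.3635,.078],1.399)
E
```

```text
t 2.075 pos [0.466  0.3087 0.1979] q [ 0.4902  0.0304  1.6462  0.0047  1.4612 -0.9251] yaw tool z 1.41475483878941 y axis [ 0.0011  0.0059 -1.    ] F [1.0888 0.0194 1.0226] open 0.0006556519464584958
local [-0.0046  0.1202  0.0541]
yaw cmd 0.015754838789409975 alt 3.157347492379203 -3.1258378148003834
```

>>> carry_out --increments '[{"linear": [-0.005, 0.0, 0.054], "yaw": 0.015}, {"linear": [-0.005, 0.06, 0.054], "yaw": 0.015}, {"linear": [-0.005, 0.12, 0.054], "yaw": 0.015}, {"linear": [-0.005, 0.12, 0.054], "yaw": 0.015}]'

```text
t: 2.58
tool_pos: [0.465, 0.3607, 0.072]
orientation: [-1.568, 0.141, -0.127]
force: [-0.8, -0.1, 1.0]
opening: 0.0003
```

```bash
python3 - <<'E'
from h import *
go([.5465,0.3505,.078],1.399)
for n in ("side","wrist"):cv2.imwrite(f"pics/{n}2.png",robot.read_camera(n))
b=cv2.imread("pics/side2.png");crop(b,235,200,385,360,5,"si2c.png")
E
```

```text
t 2.575 pos [0.465  0.3607 0.072 ] q [ 0.5699  0.2318  1.6656  0.0046  1.2524 -0.8315] yaw tool z 1.3999276898695647 y axis [-0.0093 -0.0007 -1.    ] F [-0.7795 -0.1406  1.0348] open 0.0002993762641787807
local [ 0.082  -0.0067  0.0038]
yaw cmd 0.0009276898695647073 alt 3.142520343459358 -3.140664963720228
```

View pics/si2c.png

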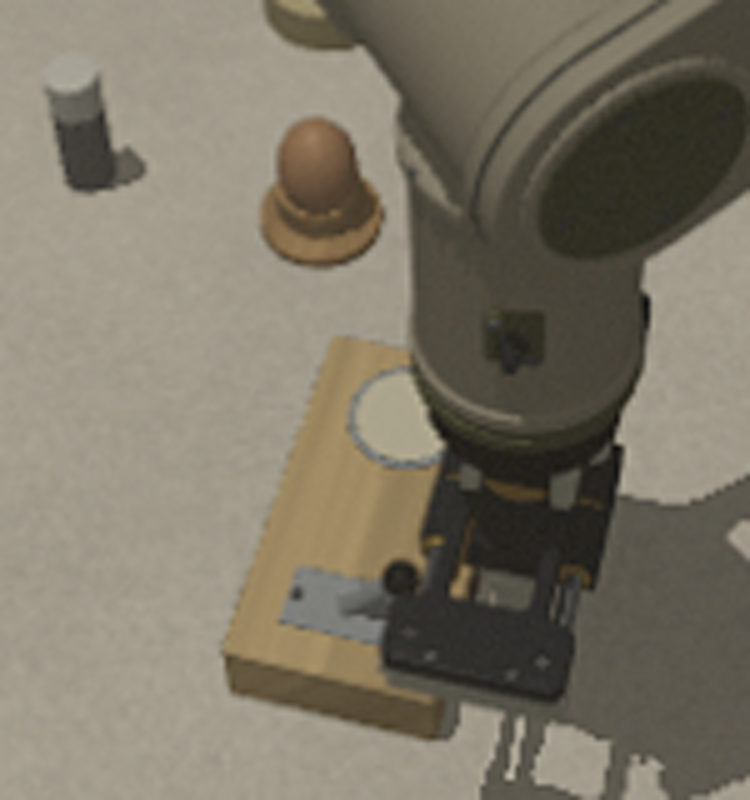

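View pics/wrist2.png

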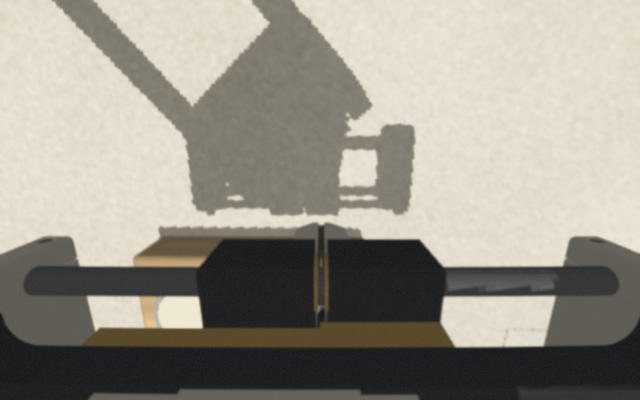

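>>> carry_out --increments '[{"linear": [0.02, -0.006, 0.003], "yaw": 0}, {"linear": [0.035, -0.006, 0.003], "yaw": 0}, {"linear": [0.05, -0.006, 0.003], "yaw": 0}, {"linear": [0.065, -0.006, 0.004], "yaw": 0}, {"linear": [0.08, -0.006, 0.004], "yaw": 0}]'

```text
t: 3.3
tool_pos: [0.5502, 0.3534, 0.0852]
orientation: [-1.561, 0.134, -0.135]
force: [0.3, 0.1, -0.2]
opening: 0.0005
```

```bash
python3 - <<'E'
from h import *
go([.470,0.3635,.078],1.399)
b=robot.read_camera("side");crop(b,235,200,385,360,5,"si3c.png")
b=robot.read_camera("scene");crop(b,290,210,450,325,5,"sc3c.png")
E
```

```text
t 3.3 pos [0.5502 0.3534 0.0852] q [ 0.4899  0.3711  1.4706  0.0048  1.2967 -0.9106] yaw tool z 1.3992733663823835 y axis [ 0.0007  0.0056 -1.    ] F [ 0.2591  0.1033 -0.2429] open 0.00048353439928881586
local [-0.0807  0.0072 -0.0038]
yaw cmd 0.00027336638238351085 alt 3.1418660199721766 -3.1413192872074096
```

View pics/si3c.png

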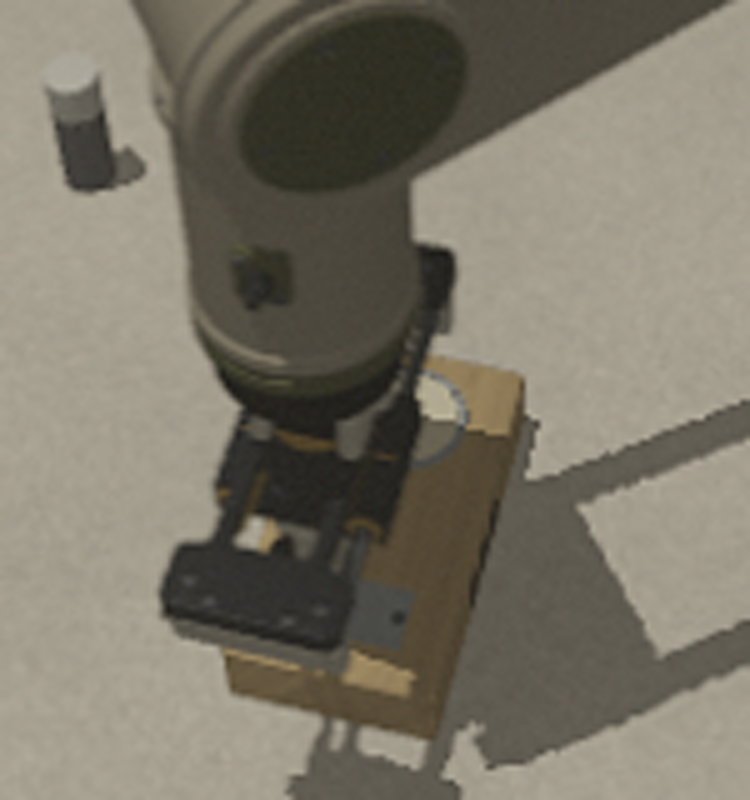

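View pics/sc3c.png

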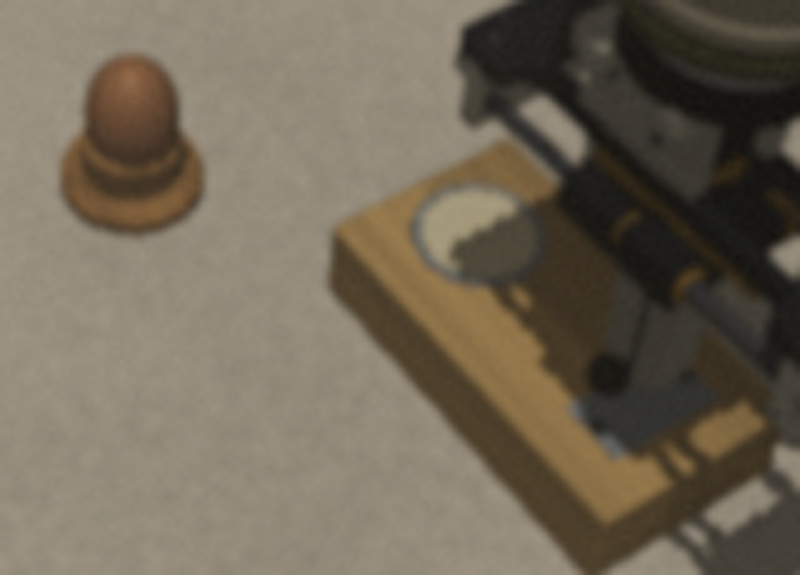

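>>> carry_out --increments '[{"linear": [-0.03, 0, 0], "yaw": 0}, {"linear": [-0.04, -0.05, 0], "yaw": 0}, {"linear": [-0.05, -0.11, -0.03], "yaw": 0.15}, {"linear": [-0.06, -0.12, -0.09], "yaw": 0.33}, {"linear": [-0.06, -0.12, -0.15], "yaw": 0.51}]' --gripper 1

```text
t: 4.03
tool_pos: [0.4656, 0.2145, 0.2063]
orientation: [-1.496, 0.535, -0.538]
force: [0.1, -0.1, 0.8]
opening: 0.0456
```

```bash
python3 - <<'E'
from h import *
go([.482,-.1,.2],-1.426)
b=robot.read_camera("scene");crop(b,290,210,450,325,5,"sc4c.png")
E
```

```text
t 4.025 pos [0.4656 0.2145 0.2063] q [ 0.3282 -0.1041  1.7619  0.0049  1.4777 -0.5568] yaw tool z 0.8845470221466996 y axis [ 0.0043  0.0066 -1.    ] F [ 0.1129 -0.1397  0.7575] open 0.04557449356948242
local [ 0.212   0.0043 -0.2329]
yaw cmd -0.8310456314430938 alt 2.3105470221466993 -3.972638285032887
```

View pics/sc4c.png

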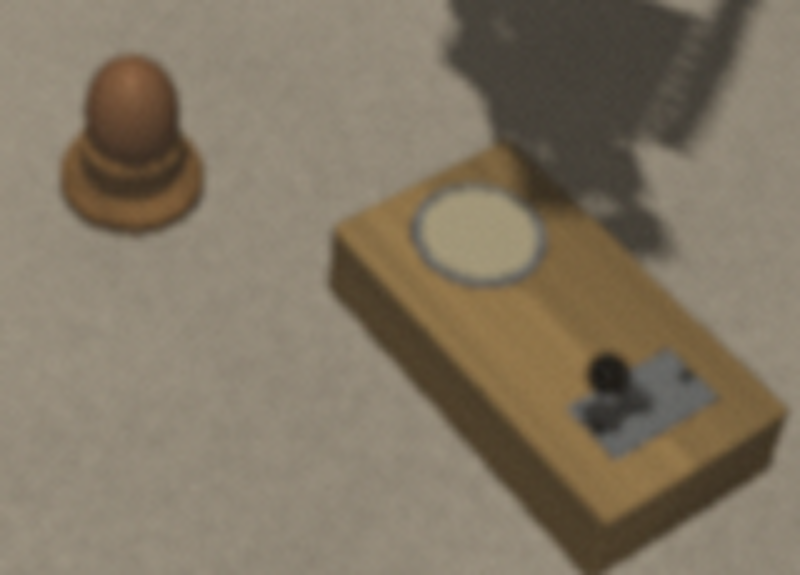

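>>> carry_out --increments '[{"linear": [0.042, 0, -0.046], "yaw": 0.18}, {"linear": [0.084, 0, -0.092], "yaw": 0.36}, {"linear": [0.126, 0, -0.138], "yaw": 0.54}, {"linear": [0.168, 0, -0.184], "yaw": 0.72}, {"linear": [0.21, 0, -0.23], "yaw": 0.9}]'

```text
t: 4.7
tool_pos: [0.4762, -0.0991, 0.2038]
orientation: [-1.192, 1.234, -1.233]
force: [2.1, 0.3, 0.2]
opening: 0.0925
```

```bash
python3 - <<'E'
from h import *
go([.45,-.265,.2],-1.426)
p=robot.camera_params("scene");print(proj(p,[[.567,.347,.083]]), 290+607/5,210+372/5)
E
```

```text
t 4.7 pos [ 0.4762 -0.0991  0.2038] q [-0.3118 -0.1703  1.8265  0.0015  1.4853 -0.2789] yaw tool z -0.03306543886367657 y axis [ 0.0006  0.0014 -1.    ] F [2.0567 0.275  0.1708] open 0.09246720106648047
local [ 0.1667  0.0036 -0.0207]
yaw cmd 1.3929345611363233 alt 4.534527214726117 -1.7486580924534698
[[411.7592 283.6666]] 411.4 284.4
```

>>> carry_out --increments '[{"linear": [0.035, 0, -0.004], "yaw": 0.18}, {"linear": [0.07, 0, -0.008], "yaw": 0.36}, {"linear": [0.105, 0, -0.012], "yaw": 0.54}, {"linear": [0.14, 0, -0.016], "yaw": 0.72}, {"linear": [0.165, 0, -0.02], "yaw": 0.9}]'

```text
t: 5.32
tool_pos: [0.4502, -0.2646, 0.2033]
orientation: [-0.606, 1.861, -1.858]
force: [-0.1, 0.4, 0.5]
opening: 0.0928
```

>>> carry_out --increments '[{"linear": [0, 0, 0], "yaw": 0.18}, {"linear": [0, 0, 0], "yaw": 0.36}, {"linear": [0, 0, 0], "yaw": 0.49}, {"linear": [0, 0, 0], "yaw": 0.49}]'

```text
t: 5.82
tool_pos: [0.4501, -0.2644, 0.2031]
orientation: [-0.153, 2.15, -2.146]
force: [-0.1, 0.1, 0.1]
opening: 0.0927
```

```bash
python3 - <<'E'
from h import *
go([.482,-.271,.12],-1.426)
np.save("wp.npy",np.array([1]));p=robot.camera_params("wrist")
cv2.imwrite("pics/w5.png",robot.read_camera("wrist"));print(p)
import pickle;pickle.dump(p,open("w5.pkl","wb"))
E
```

```text
t 5.825 pos [ 0.4501 -0.2644  0.2031] q [-0.6302 -0.0682  1.734   0.0013  1.477   0.7982] yaw tool z -1.4285988126637281 y axis [-0.0002  0.0018 -1.    ] F [-0.1397  0.1324  0.0558] open 0.09269009082020105
local [-0.0306  0.083   0.0112]
yaw cmd -0.0025988126637281894 alt 3.138993840926065 -3.1441914662535213
{'fov_y': 71.01989225939059, 'cx': 320.7441605788914, 'cy': 196.3221960383476, 'k1': -0.013592786562111167, 'R': array([[ 0.1417, -0.9899, -0.0015],
       [-0.9592, -0.1377,  0.2469],
       [-0.2446, -0.0336, -0.969 ]]), 't': array([-0.3249,  0.3725,  0.4691])}
```

View pics/w5.png

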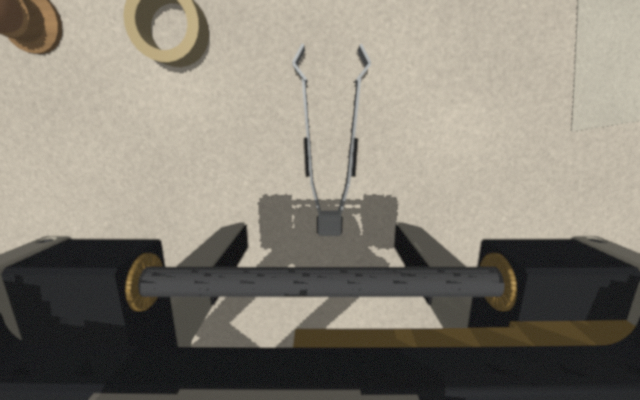

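```bash
python3 - <<'E'
from h import *
import pickle
p=pickle.load(open("w5.pkl","rb"));a=cv2.imread("pics/w5.png")
crop(cv2.convertScaleAbs(a,alpha=1.3),270,30,400,245,2.75,"w5c.png")
g=cv2.cvtColor(a,cv2.COLOR_BGR2GRAY)
m=((g<55)).astype(np.uint8);m[:125]=0;m[190:]=0;m[:,:290]=0;m[:,370:]=0
n,l,st,c=cv2.connectedComponentsWithStats(m)
for i in range(1,n):
    if st[i,4]>20: print(st[i],c[i],onz(p,[c[i]],.015))
E
```

```text
[305 139   3  36  53] [306.1132 155.7358] [[ 0.479  -0.2414  0.015 ]]
[353 140   4  35  57] [354.3509 156.5439] [[ 0.4864 -0.3005  0.015 ]]
```

View pics/w5c.png

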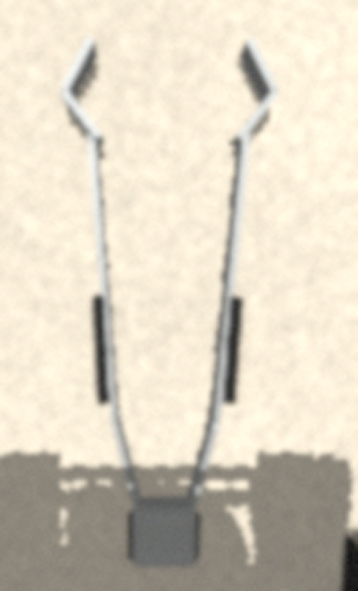

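```bash
python3 - <<'E'
from h import *
import pickle
p=pickle.load(open("w5.pkl","rb"))
f=lambda u,v:(u/2.75+270,v/2.75+30)
J=onz(p,[f(68,92),f(273,92)],.025);T=onz(p,[f(93,42),f(249,42)],.025)
P=onz(p,[(306.1,155.7),(354.35,156.5)],.022);B=onz(p,[f(165,498),f(165,564)],.022)
for n,X in zip("JTPB",(J,T,P,B)):print(n,X,X.mean(0),np.linalg.norm(X[1]-X[0]))
for X in(J,T):
  d=X.mean(0)-P.mean(0);print(np.arctan2(d[1],d[0]),np.hypot(*d[:2]))
  d=X.mean(0)-B.mean(0);print(np.arctan2(d[1],d[0]),np.hypot(*d[:2]))
  d=X[0]-X[1];print('perp',np.arctan2(-d[0],d[1]))
go([.482,-.271,.12],-np.pi/2+.13)
E
```

```text
J [[ 0.5796 -0.2161  0.025 ]
 [ 0.5914 -0.298   0.025 ]] [ 0.5855 -0.2571  0.025 ] 0.08280121899809757
T [[ 0.5993 -0.2237  0.025 ]
 [ 0.6081 -0.2852  0.025 ]] [ 0.6037 -0.2545  0.025 ] 0.06213538538847168
P [[ 0.4798 -0.2417  0.022 ]
 [ 0.4871 -0.2995  0.022 ]] [ 0.4835 -0.2706  0.022 ] 0.058327684876705525
B [[ 0.4147 -0.2807  0.022 ]
 [ 0.3825 -0.2856  0.022 ]] [ 0.3986 -0.2832  0.022 ] 0.032600284468304395
0.13206987286400065 0.10290633308262043
0.1388651029510492 0.18871211176951058
perp 0.14235054763980773
0.13338332875894587 0.12134418281136032
0.1390296632505214 0.20715051696914172
perp 0.14233863246912318
t 5.875 pos [ 0.4501 -0.2644  0.2031] q [-0.6302 -0.0683  1.734   0.0013  1.477   0.7961] yaw tool z -1.4264667604285959 y axis [-0.0001  0.0017 -1.    ] F [-0.7264 -0.2212 -0.7146] open 0.09288719291631511
local [-0.0306  0.0831  0.0113]
yaw cmd 0.014329566366300783 alt 3.1559222199560937 -3.1272630872234926
```

>>> carry_out --increments '[{"linear": [-0.032, 0.03, 0.011], "yaw": 0.005}, {"linear": [-0.032, 0.08, 0.011], "yaw": 0.005}, {"linear": [-0.032, 0.13, 0.011], "yaw": 0.005}, {"linear": [-0.032, 0.155, 0.011], "yaw": 0.005}, {"linear": [-0.032, 0.155, 0.011], "yaw": 0.005}]'

```text
t: 6.5
tool_pos: [0.4815, -0.2689, 0.0454]
orientation: [-0.157, 2.155, -2.144]
force: [-0.2, 0.0, 0.7]
opening: 0.0929
```

```bash
python3 - <<'E'
from h import *
go([.483,-.2708,.0115],-np.pi/2+.138)
cv2.imwrite("pics/w6.png",robot.read_camera("wrist"))
E
```

```text
t 6.5 pos [ 0.4815 -0.2689  0.0454] q [-0.6033  0.171   1.7889  0.0015  1.1882  0.825 ] yaw tool z -1.4288351358592886 y axis [-0.0046  0.0048 -1.    ] F [-0.2087  0.0171  0.6993] open 0.09291156631415731
local [-0.0014  0.0339  0.0023]
yaw cmd 0.003961190935608094 alt 3.145553844525401 -3.137631462654185
```

View pics/w6.png

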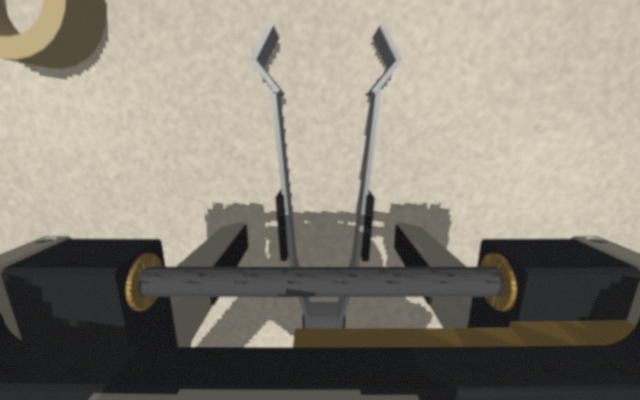

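>>> carry_out --increments '[{"linear": [-0.001, 0.015, 0.002], "yaw": 0.004}, {"linear": [-0.001, 0.03, 0.002], "yaw": 0.004}, {"linear": [-0.001, 0.034, 0.002], "yaw": 0.004}, {"linear": [-0.001, 0.034, 0.002], "yaw": 0.004}]'

```text
t: 7.05
tool_pos: [0.4838, -0.2714, 0.0131]
orientation: [-0.151, 2.155, -2.147]
force: [0.0, -0.2, 0.4]
opening: 0.0933
```

```bash
python3 - <<'E'
from h import *
go([.483,-.2708,.0115],-np.pi/2+.138)
E
```

```text
t 7.05 pos [ 0.4838 -0.2714  0.0131] q [-0.6046  0.2234  1.7958  0.0015  1.1263  0.828 ] yaw tool z -1.4332805030627656 y axis [-0.0024  0.0034 -1.    ] F [ 0.027  -0.1635  0.3682] open 0.09326433736437575
local [ 0.0007  0.0016 -0.0007]
yaw cmd -0.00048417626786889656 alt 3.141108477321924 -3.142076829857662
```

>>> carry_out --increments '[{"linear": [0.001, 0.001, -0.001], "yaw": 0}, {"linear": [0.001, 0.001, -0.001], "yaw": 0}, {"linear": [0.001, 0.001, -0.001], "yaw": 0}, {"linear": [0.001, 0.001, -0.001], "yaw": 0}, {"linear": [0.001, 0.001, -0.001], "yaw": 0}]' --gripper 0.613 --newtons 30

```text
t: 7.68
tool_pos: [0.483, -0.2707, 0.0124]
orientation: [-0.15, 2.154, -2.147]
force: [1.4, 1.0, 1.1]
opening: 0.0573
```

>>> carry_out --increments '[{"linear": [0, 0, 0], "yaw": 0}, {"linear": [0, -0.01, 0], "yaw": 0}, {"linear": [0, -0.03, 0], "yaw": 0}, {"linear": [0, -0.05, 0], "yaw": 0}, {"linear": [0, -0.05, 0], "yaw": 0}]'

```text
t: 8.3
tool_pos: [0.485, -0.2722, 0.0659]
orientation: [-0.145, 2.149, -2.149]
force: [1.2, -0.4, -1.0]
opening: 0.0574
```

```bash
python3 - <<'E'
from h import *
go([.483,-.2708,.0115],-np.pi/2+.138)
cv2.imwrite("pics/w7.png",robot.read_camera("wrist"))
b=robot.read_camera("side");crop(b,280,80,480,190,4,"s7.png")
E
```

```text
t 8.3 pos [ 0.485  -0.2722  0.0659] q [-0.6046  0.1476  1.7736  0.0017  1.218   0.828 ] yaw tool z -1.433217812742876 y axis [ 0.0029 -0.0001 -1.    ] F [ 1.1995 -0.42   -1.018 ] open 0.05735490666686667
local [ 0.002   0.0544 -0.0017]
yaw cmd -0.0004214859479794164 alt 3.1411711676418137 -3.1420141395377725
```

View pics/w7.png

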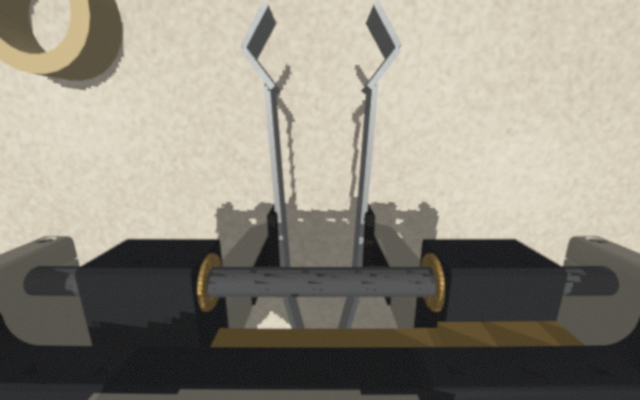

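View pics/s7.png

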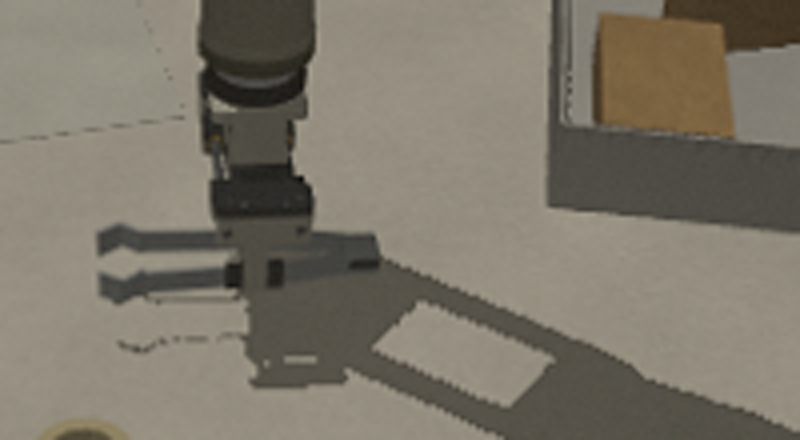

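>>> carry_out --increments '[{"linear": [0.0, -0.04, 0], "yaw": 0}, {"linear": [0.01, -0.08, -0.04], "yaw": 0.03}, {"linear": [0.015, -0.085, -0.1], "yaw": 0.06}, {"linear": [0.015, -0.085, -0.16], "yaw": 0.1}, {"linear": [0.015, -0.085, -0.22], "yaw": 0.138}]'

```text
t: 9.02
tool_pos: [0.4374, -0.0537, 0.148]
orientation: [-0.001, -2.222, 2.216]
force: [1.6, 1.1, -1.4]
opening: 0.0579
```

```bash
python3 - <<'E'
from h import *
go([.42,.06,.15],-np.pi/2)
E
```

```text
t 9.025 pos [ 0.4374 -0.0537  0.148 ] q [-0.2406 -0.2627  2.0087  0.0023  1.3976  1.3323] yaw tool z -1.5733770446721724 y axis [-0.0014  0.0027 -1.    ] F [ 1.5515  1.1279 -1.3988] open 0.0579266532429762
local [ 0.0177 -0.0017 -0.1137]
yaw cmd -0.002580717877275873 alt 3.1390119357125172 -3.144173371467069
```

>>> carry_out --increments '[{"linear": [0.009, -0.002, -0.05], "yaw": 0}, {"linear": [0.018, -0.002, -0.1], "yaw": 0}, {"linear": [0.018, -0.002, -0.13], "yaw": 0}, {"linear": [0.018, -0.002, -0.14], "yaw": 0}, {"linear": [0.018, -0.002, -0.14], "yaw": 0}]'

```text
t: 9.65
tool_pos: [0.4195, 0.0863, 0.1498]
orientation: [0.001, -2.222, 2.217]
force: [-0.3, 0.1, -0.2]
opening: 0.0577
```

```bash
python3 - <<'E'
from h import *
import pickle
go([.48,.096,.15],-np.pi/2)
p=robot.camera_params("wrist");a=robot.read_camera("wrist");cv2.imwrite("pics/w8.png",a);pickle.dump(p,open("w8.pkl","wb"))
print(proj(p,[[.5855,.096,.047],[.5855,.096,.078],[.5855,.096,0]]))
E
```

```text
t 9.65 pos [0.4195 0.0863 0.1498] q [ 0.0809 -0.3027  2.0375  0.0025  1.409   1.6527] yaw tool z -1.5722040110439968 y axis [-0.0024  0.0023 -1.    ] F [-0.3029  0.0825 -0.2316] open 0.05766140579765887
local [-0.0605 -0.0003 -0.0098]
yaw cmd -0.001407684249100205 alt 3.1401849693406927 -3.1430003378388935
[[309.381    2.969 ]
 [307.5992 -15.0823]
 [311.3467  22.8949]]
```

View pics/w8.png

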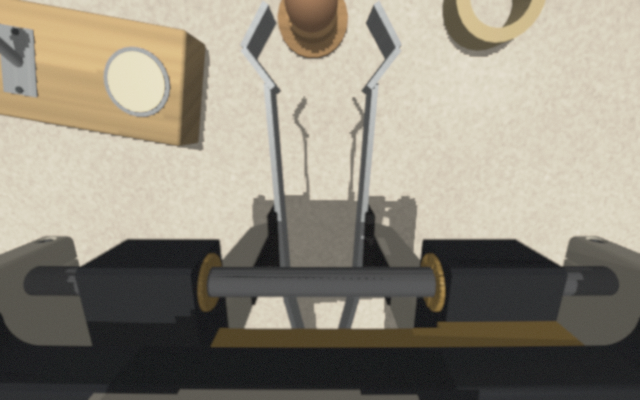

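```bash
python3 - <<'E'
from h import *
import pickle
p=pickle.load(open("w8.pkl","rb"));a=cv2.imread("pics/w8.png")
h=cv2.cvtColor(a,cv2.COLOR_BGR2HSV)
m=((h[...,1]>95)).astype(np.uint8);m[:,:276]=0;m[:,352:]=0;m[70:]=0
cn=max(cv2.findContours(m,0,1)[0],key=cv2.contourArea)[:,0,:]
cn=cn[cn[:,1]>8].astype(float)
for z in (.003,.008):
  X=onz(p,cn,z)[:,:2]
  A=np.c_[2*X,np.ones(len(X))];s=np.linalg.lstsq(A,(X**2).sum(1),rcond=None)[0]
  print(z,s[:2],"r",np.sqrt(s[2]+s[:2]@s[:2]))
for r in (10,20,30,40):
  c=np.where(m[r])[0];print(r,c.min(),c.max(),onz(p,[((c.min()+c.max())/2,r)],.006))
w=((h[...,1]<70)&(h[...,2]>200)).astype(np.uint8);w[:,:95]=0;w[:,180:]=0;w[:35]=0;w[125:]=0
n,l,st,c=cv2.connectedComponentsWithStats(w);i=1+st[1:,4].argmax();print("win",st[i],c[i],onz(p,[c[i]],.045), onz(p,[(137.5,81)],.045))
# jaws in image: vertices & tips at jaw top height
z=.1498-.0124+.0255
print("jaw",onz(p,[(244,45),(400,45)],z),"tips",onz(p,[(267,6),(376,6)],z))
E
```

```text
0.003 [0.587  0.0948] r 0.03262666438433947
0.008 [0.5854 0.0947] r 0.032093136602054005
10 279 345 [[0.5947 0.0951 0.006 ]]
20 279 346 [[0.5861 0.0947 0.006 ]]
30 281 345 [[0.5774 0.0943 0.006 ]]
40 285 340 [[0.5686 0.0948 0.006 ]]
win [ 107   51   57   61 2682] [135.487   81.0936] [[0.5262 0.251  0.045 ]] [[0.5262 0.2492 0.045 ]]
jaw [[0.525  0.1229 0.1629]
 [0.5249 0.049  0.1629]] tips [[0.5414 0.1112 0.1629]
 [0.5413 0.0611 0.1629]]
```

>>> carry_out --increments '[{"linear": [-0.03, 0, -0.009], "yaw": 0}, {"linear": [-0.062, 0, -0.009], "yaw": 0}, {"linear": [-0.062, 0.02, -0.009], "yaw": 0}, {"linear": [-0.062, 0.035, -0.009], "yaw": 0}, {"linear": [-0.062, 0.035, -0.009], "yaw": 0}]'

```text
t: 10.32
tool_pos: [0.48, 0.0937, 0.1129]
orientation: [0.003, -2.219, 2.215]
force: [-0.6, -0.0, -0.4]
opening: 0.0574
```

```bash
python3 - <<'E'
from h import *
go([.481,.0955,.048],-np.pi/2)
a=robot.read_camera("wrist");cv2.imwrite("pics/w9.png",a)
a=robot.read_camera("scene");crop(cv2.convertScaleAbs(a,alpha=1.6),260,160,400,265,5.7,"sc9.png")
a=robot.read_camera("side");crop(cv2.convertScaleAbs(a,alpha=1.6),240,180,370,280,6,"si9.png")
E
```

```text
t 10.325 pos [0.48   0.0937 0.1129] q [ 0.0863 -0.0809  1.9152  0.0023  1.3131  1.6598] yaw tool z -1.574186699383186 y axis [-0.006   0.0017 -1.    ] F [-0.5545 -0.0225 -0.3926] open 0.057417338821419965
local [-0.0014  0.0649 -0.0017]
yaw cmd -0.0033903725882893365 alt 3.1382022810015036 -3.1449830261780827
```

View pics/sc9.png

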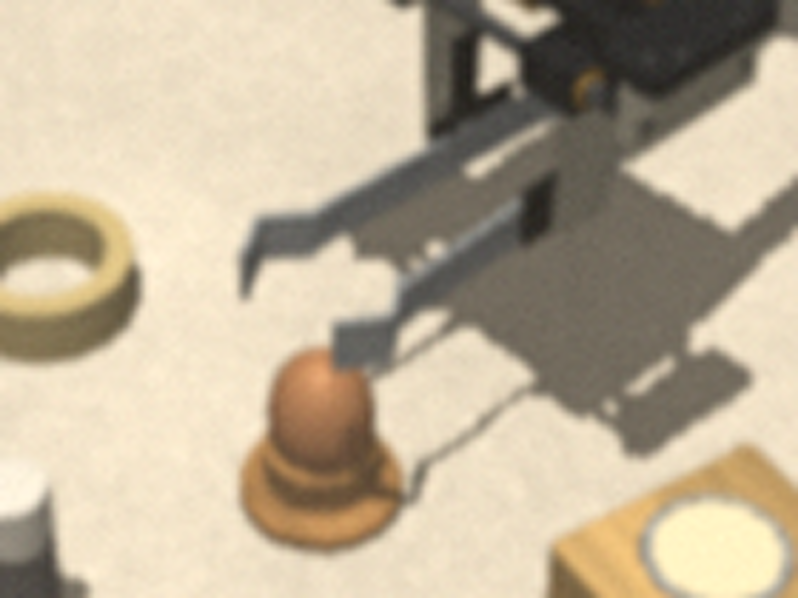

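View pics/si9.png

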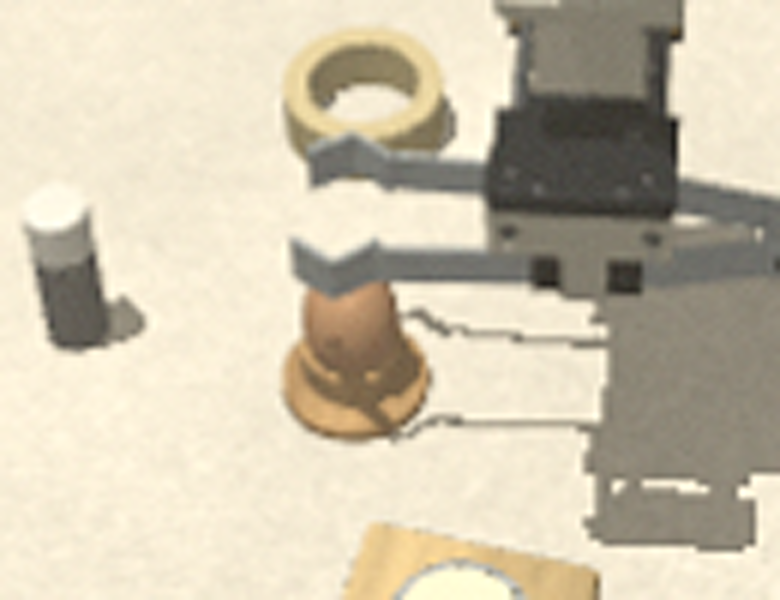

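View pics/w9.png

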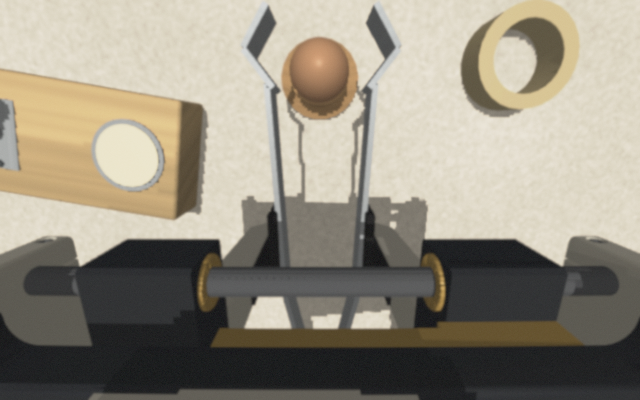

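```bash
python3 - <<'E'
from h import *
p=robot.camera_params("wrist")
X=onz(p,[(319,68),(290,68),(349,68),(319,38)],[.050,.05,.05,.06]);print(X)
print("win",onz(p,[(127,155)],.045), "foot bottom edge", onz(p,[(319,120),(282,80),(358,80)],.004))
print("pred egg outline ctr", proj(p,[[.586,.0955,.047],[.586,.0955,.078]]))
E
```

```text
[[0.5913 0.0959 0.05  ]
 [0.5914 0.1174 0.05  ]
 [0.5912 0.0737 0.05  ]
 [0.6088 0.0958 0.06  ]]
win [[0.5271 0.2538 0.045 ]] foot bottom edge [[0.5547 0.0964 0.004 ]
 [0.5897 0.1297 0.004 ]
 [0.5895 0.0611 0.004 ]]
pred egg outline ctr [[319.606   76.3089]
 [319.3269  68.3551]]
```

>>> carry_out --increments '[{"linear": [-0.003, 0, -0.002], "yaw": -0.003}, {"linear": [-0.003, 0.015, -0.002], "yaw": -0.003}, {"linear": [-0.003, 0.03, -0.002], "yaw": -0.003}, {"linear": [-0.003, 0.03, -0.002], "yaw": -0.003}]'

```text
t: 10.98
tool_pos: [0.4828, 0.0963, 0.083]
orientation: [0.007, -2.221, 2.217]
force: [0.5, 0.0, -1.6]
opening: 0.0581
```

```bash
python3 - <<'E'
from h import *
go([.483,.0957,.048],-np.pi/2)
a=robot.read_camera("wrist");cv2.imwrite("pics/w10.png",a)
a=robot.read_camera("side");crop(cv2.convertScaleAbs(a,alpha=1.6),240,180,370,280,6,"si10.png")
E
```

```text
t 10.975 pos [0.4828 0.0963 0.083 ] q [ 0.091  -0.0363  1.931   0.0024  1.2524  1.6606] yaw tool z -1.570325300687159 y axis [-0.0057  0.0018 -1.    ] F [ 0.4753  0.0039 -1.615 ] open 0.058064083073032194
local [-0.0004  0.035   0.0007]
yaw cmd 0.00047102610773763764 alt 3.1420636796975305 -3.1411216274820557
```

View pics/si10.png

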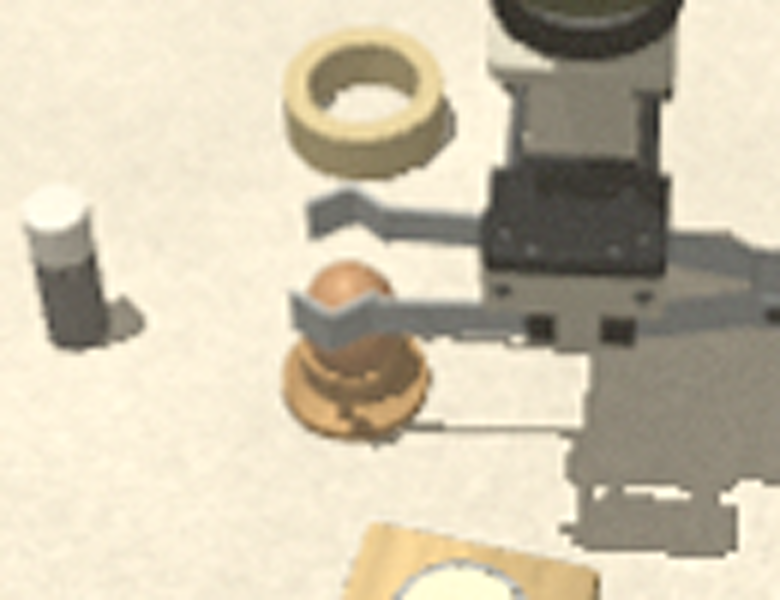

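View pics/w10.png

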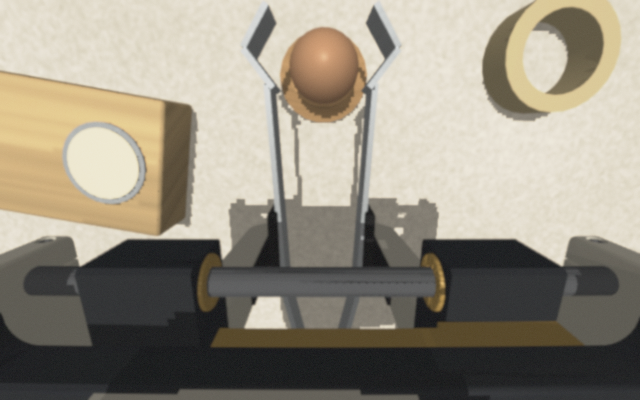

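>>> carry_out --increments '[{"linear": [0, 0.015, 0], "yaw": 0}, {"linear": [0, 0.03, 0], "yaw": 0}, {"linear": [0, 0.0355, 0], "yaw": 0}, {"linear": [0, 0.0355, 0], "yaw": 0}]'

```text
t: 11.58
tool_pos: [0.4834, 0.0964, 0.0484]
orientation: [0.005, -2.222, 2.217]
force: [-0.8, -0.5, -0.9]
opening: 0.0572
```

```bash
python3 - <<'E'
from h import *
go([.483,.0957,.048],-np.pi/2)
p=robot.camera_params("wrist");ps=robot.camera_params("side")
a=robot.read_camera("wrist");cv2.imwrite("pics/w11.png",a)
a=robot.read_camera("side");crop(cv2.convertScaleAbs(a,alpha=1.6),240,180,370,280,6,"si11.png")
a=robot.read_camera("scene");crop(cv2.convertScaleAbs(a,alpha=1.6),260,160,400,265,5.7,"sc11.png")
for c in(p,ps):print(proj(c,[[.588,.0957,.078],[.588,.0957,.060],[.588,.133,.0605],[.588,.059,.0605]]))
E
```

```text
t 11.575 pos [0.4834 0.0964 0.0484] q [0.0911 0.012  1.9528 0.0025 1.1811 1.6606] yaw tool z -1.570390389524852 y axis [-0.0045  0.0019 -1.    ] F [-0.7842 -0.4883 -0.8943] open 0.05715238168970791
local [0.0004 0.0004 0.0007]
yaw cmd 0.0004059372700444541 alt 3.1419985908598376 -3.1411867163197487
[[323.4166  36.3659]
 [323.1309  47.6859]
 [245.0286  47.5657]
 [400.042   47.5705]]
[[296.1398 225.2323]
 [296.5071 229.6881]
 [294.8173 240.5333]
 [298.0799 219.2476]]
```

View pics/si11.png

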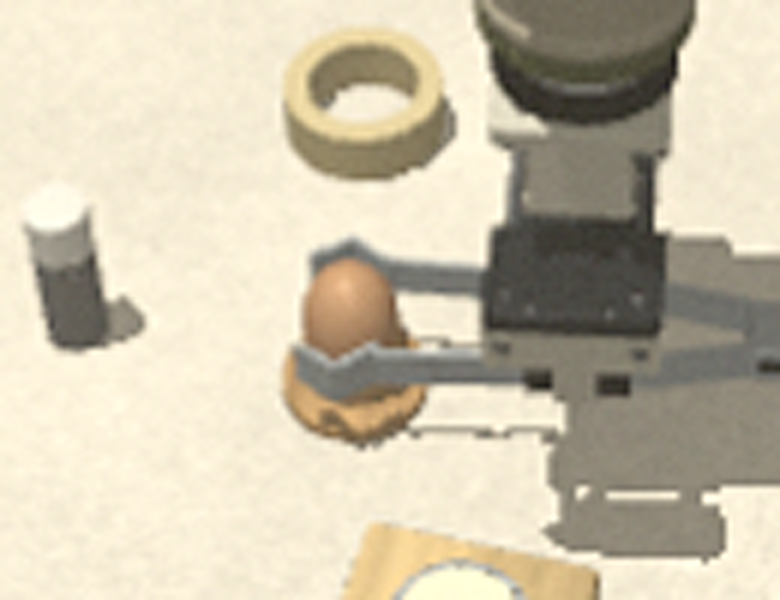

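View pics/w11.png

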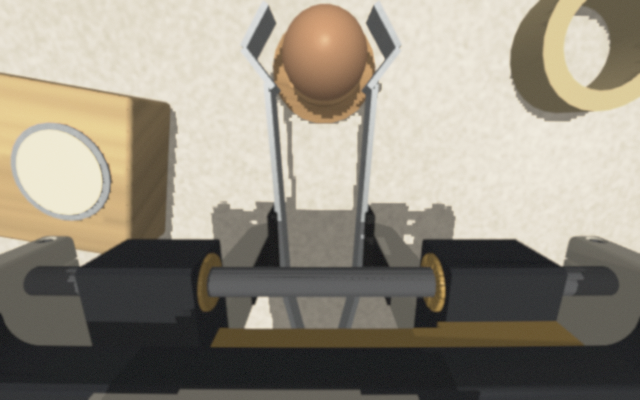

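View pics/sc11.png

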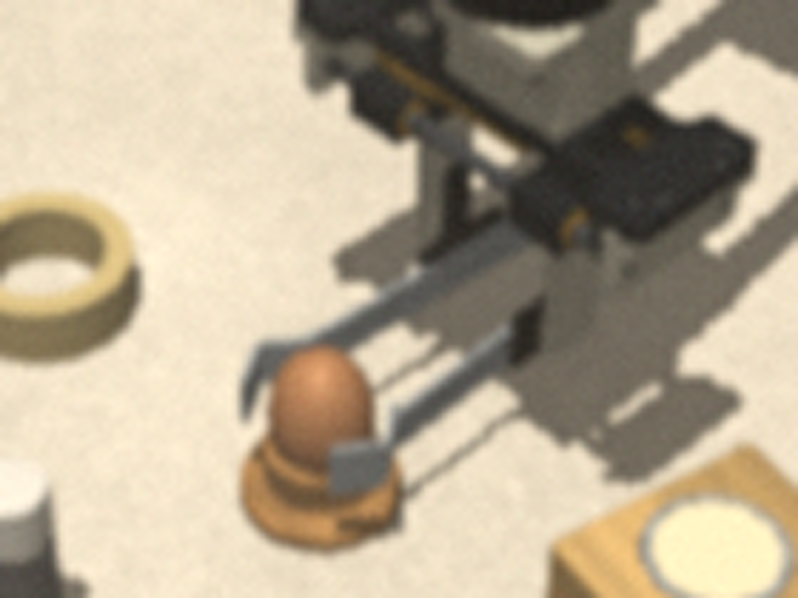

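>>> carry_out --increments '[{"linear": [0.0015, 0, 0.0005], "yaw": 0}, {"linear": [0.0015, 0, 0.0005], "yaw": 0}, {"linear": [0.0015, 0, 0.0005], "yaw": 0}]' --gripper 0.55 --newtons 32

```text
t: 12.1
tool_pos: [0.4832, 0.096, 0.05]
orientation: [0.002, -2.223, 2.218]
force: [0.1, -0.6, -0.6]
opening: 0.0515
```

```bash
python3 - <<'E'
from h import *
go([.4815,.0957,.048],-np.pi/2)
a=robot.read_camera("wrist");cv2.imwrite("pics/w12.png",a[:240])
E
```

```text
t 12.1 pos [0.4832 0.096  0.05  ] q [0.0904 0.0059 1.9557 0.0025 1.1814 1.6598] yaw tool z -1.5703987985801409 y axis [-0.0016  0.0021 -1.    ] F [ 0.0717 -0.5643 -0.5503] open 0.051494287668000606
local [0.0017 0.002  0.0003]
yaw cmd 0.00039752821475569355 alt 3.141990181804549 -3.141195125375037
```

View pics/w12.png

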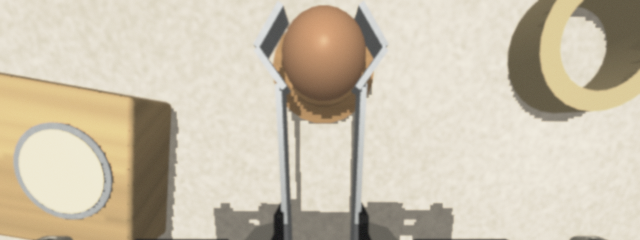

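>>> carry_out --increments '[{"linear": [0.001, 0.001, 0], "yaw": 0}, {"linear": [0.001, 0.001, 0], "yaw": 0}, {"linear": [0.001, 0.001, 0], "yaw": 0}, {"linear": [0.001, 0.001, 0], "yaw": 0}]' --gripper 0.48 --newtons 32

```text
t: 12.65
tool_pos: [0.4822, 0.0959, 0.049]
orientation: [0.002, -2.223, 2.219]
force: [-0.7, -3.1, 0.6]
opening: 0.0492
```

>>> carry_out --increments '[{"linear": [0, 0, 0], "yaw": 0}, {"linear": [0, 0, 0], "yaw": 0}]' --gripper 0.42

```text
t: 12.9
tool_pos: [0.4822, 0.0958, 0.049]
orientation: [0.002, -2.223, 2.219]
force: [-1.4, -2.7, 1.0]
opening: 0.0496
```

```bash
python3 - <<'E'
from h import *
go([.4815,.0957,.048],-np.pi/2)
a=robot.read_camera("wrist");cv2.imwrite("pics/w13.png",a[:240])
E
```

```text
t 12.9 pos [0.4822 0.0958 0.049 ] q [0.0904 0.0048 1.9589 0.0022 1.1795 1.6601] yaw tool z -1.570591459597623 y axis [-0.0017  0.0019 -1.    ] F [-1.3563 -2.7059  1.0208] open 0.04960945162296258
local [0.0007 0.001  0.0001]
yaw cmd 0.00020486719727363933 alt 3.1417975207870668 -3.1413877863925195
```

View pics/w13.png

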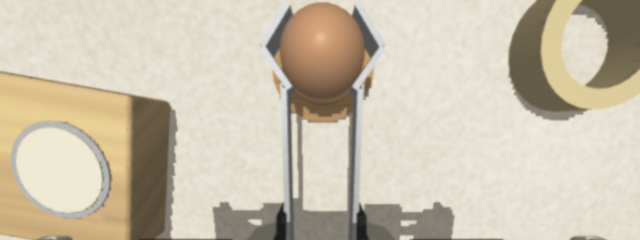

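>>> carry_out --increments '[{"linear": [0, -0.003, 0], "yaw": 0}, {"linear": [0, -0.008, 0], "yaw": 0}, {"linear": [0, -0.018, 0], "yaw": 0}, {"linear": [0, -0.03, 0], "yaw": 0}, {"linear": [0, -0.04, 0], "yaw": 0}]'

```text
t: 13.58
tool_pos: [0.4827, 0.0959, 0.0903]
orientation: [0.001, -2.224, 2.219]
force: [0.1, -0.2, -2.1]
opening: 0.0492
```

```bash
python3 - <<'E'
from h import *
go([.4195,.249,.11],-np.pi/2)
a=robot.read_camera("wrist");cv2.imwrite("pics/w14.png",a[:240])
a=robot.read_camera("side");crop(cv2.convertScaleAbs(a,alpha=1.6),240,180,370,280,6,"si14.png")
E
```

```text
t 13.575 pos [0.4827 0.0959 0.0903] q [ 0.0903 -0.0514  1.9311  0.0022  1.2623  1.6601] yaw tool z -1.5704248569945054 y axis [-0.0006  0.002  -1.    ] F [ 0.1247 -0.209  -2.0648] open 0.04919010486969891
local [ 0.0631 -0.0193 -0.1532]
yaw cmd 0.0003714698003911554 alt 3.141964123390184 -3.141221183789402
```

View pics/w14.png

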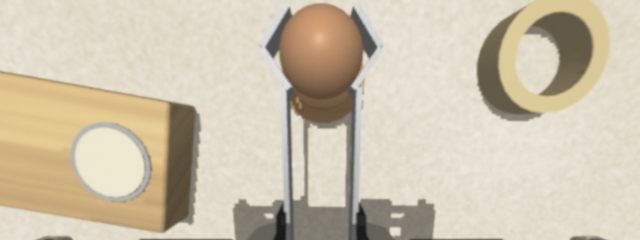

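View pics/si14.png

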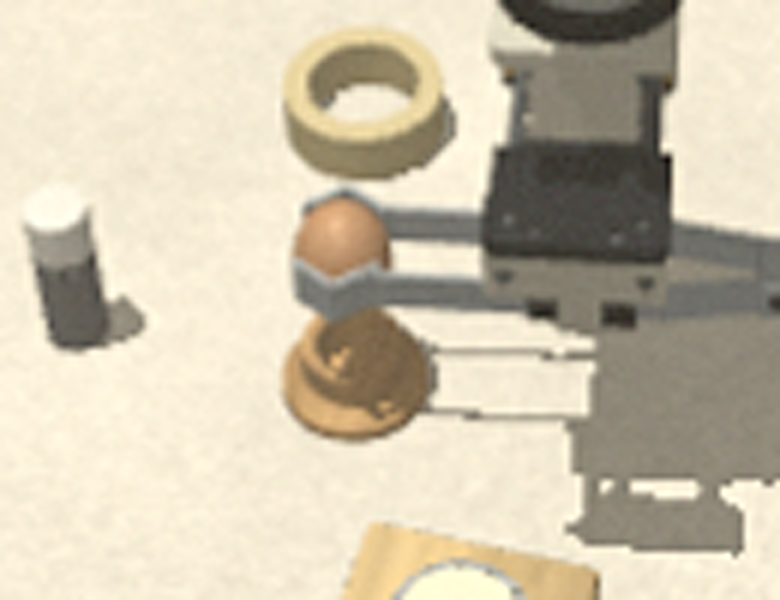

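>>> carry_out --increments '[{"linear": [0.005, -0.012, -0.01], "yaw": 0}, {"linear": [0.015, -0.025, -0.03], "yaw": 0}, {"linear": [0.025, -0.025, -0.055], "yaw": 0}, {"linear": [0.035, -0.025, -0.08], "yaw": 0}, {"linear": [0.042, -0.025, -0.1], "yaw": 0}]'

```text
t: 14.3
tool_pos: [0.4406, 0.1974, 0.1166]
orientation: [0.001, 2.223, -2.217]
force: [0.6, 0.2, -1.4]
opening: 0.049
```

```bash
python3 - <<'E'
from h import *
go([.4195,.249,.11],-np.pi/2)
p=robot.camera_params("wrist")
a=robot.read_camera("wrist");cv2.imwrite("pics/w15.png",a[:240]); print(proj(p,[.525,.249,.045]))
E
```

```text
t 14.3 pos [0.4406 0.1974 0.1166] q [ 0.3133 -0.111   1.9362  0.0021  1.3144  1.8827] yaw tool z -1.5699391526650186 y axis [ 0.0013  0.0026 -1.    ] F [ 0.6194  0.1821 -1.3979] open 0.04902860629006939
local [ 0.021   0.0067 -0.0516]
yaw cmd 0.0008571741298779578 alt 3.142449827719671 -3.140735479459915
[[255.8336 104.315 ]]
```

View pics/w15.png

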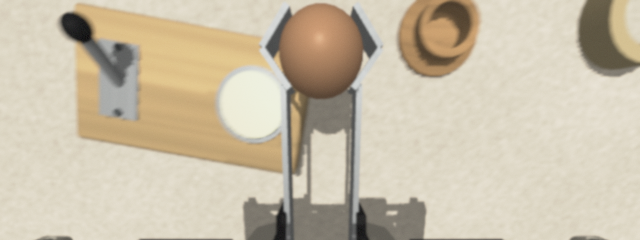

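```bash
python3 - <<'E'
from h import *
p=robot.camera_params("wrist");a=cv2.imread("pics/w15.png");h=cv2.cvtColor(a,cv2.COLOR_BGR2HSV)
m=((h[...,1]>85)&(h[...,0]<15)).astype(np.uint8);m[:,:270]=0;m[:,375:]=0;m[105:]=0
n,l,st,c=cv2.connectedComponentsWithStats(m);i=1+st[1:,4].argmax();print(st[i],c[i])
q=R0()[0]
print(onz(p,[c[i],(321,51)],q[2]+.003)-q)
E
```

```text
[ 280    4   83   94 6062] [320.5986  50.205 ]
[[0.1056 0.0006 0.003 ]
 [0.1052 0.0004 0.003 ]]
```

>>> carry_out --increments '[{"linear": [0.006, 0.002, -0.015], "yaw": 0}, {"linear": [0.013, 0.005, -0.035], "yaw": 0}, {"linear": [0.018, 0.007, -0.047], "yaw": 0}, {"linear": [0.021, 0.008, -0.052], "yaw": 0}, {"linear": [0.021, 0.008, -0.052], "yaw": 0}]'

```text
t: 14.98
tool_pos: [0.4186, 0.2512, 0.1088]
orientation: [-0.001, 2.224, -2.216]
force: [-0.4, -0.1, -1.5]
opening: 0.0495
```

```bash
python3 - <<'E'
from h import *
go([.4195,.2495,.108],-np.pi/2)
p=robot.camera_params("wrist")
a=robot.read_camera("wrist");cv2.imwrite("pics/w16.png",a[:240]); print(proj(p,[.525,.249,.045]))
a=robot.read_camera("side");crop(cv2.convertScaleAbs(a,alpha=1.4),240,220,390,350,5,"si16.png")
a=robot.read_camera("scene");crop(cv2.convertScaleAbs(a,alpha=1.4),320,190,460,325,5,"sc16.png")
E
```

```text
t 14.975 pos [0.4186 0.2512 0.1088] q [ 0.433  -0.0871  1.929   0.0032  1.2975  2.001 ] yaw tool z -1.5687843066963993 y axis [ 0.0007  0.0037 -1.    ] F [-0.3745 -0.1273 -1.5337] open 0.04951414592938828
local [-0.0009  0.0008  0.0017]
yaw cmd 0.0020120200984972136 alt 3.1436046736882903 -3.139580633491296
[[324.7486  72.3563]]
```

View pics/si16.png

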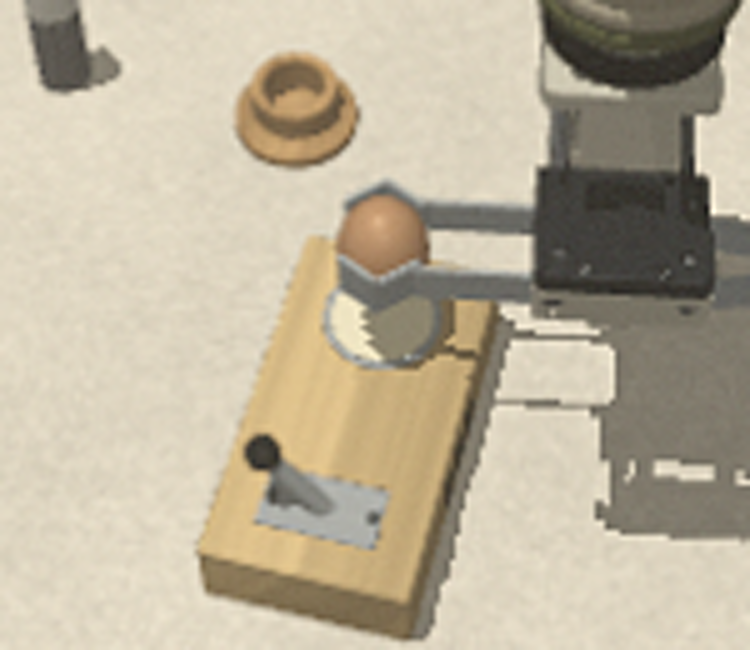

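View pics/sc16.png

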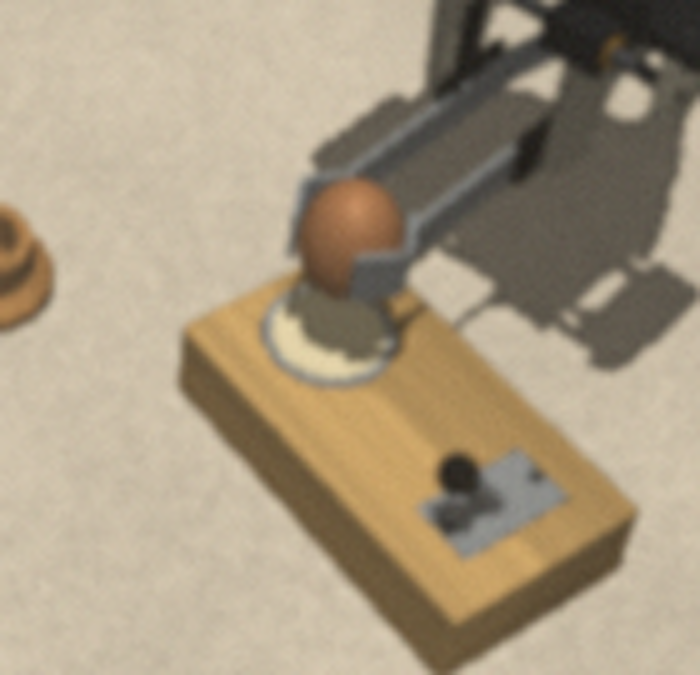

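View pics/w16.png

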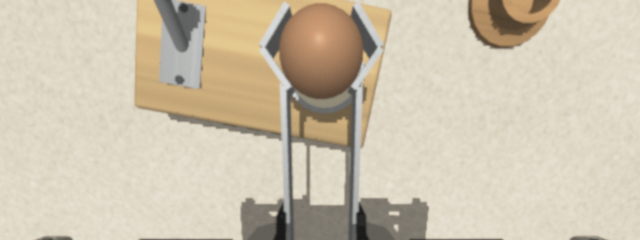

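```bash
python3 - <<'E'
from h import *
ps,pd=robot.camera_params("scene"),robot.camera_params("side")
C=lambda x0,y0,s,u,v:[((u+.5)/s-.5+x0,(v+.5)/s-.5+y0)]
print(tri([(ps,C(320,190,5,352,238)),(pd,C(240,220,5,382,237))]))
for z in(.105,.11,.113):print(z,onz(ps,C(320,190,5,352,238),z),onz(pd,C(240,220,5,382,237),z))
print(tri([(ps,C(320,190,5,458,474)),(pd,C(240,220,5,262,452))]))
E
```

```text
(array([0.5227, 0.2488, 0.1081]), [np.float64(0.0026161483079567777), np.float64(0.002616148307956791)])
0.105 [[0.5218 0.2501 0.105 ]] [[0.5226 0.2435 0.105 ]]
0.11 [[0.5258 0.2527 0.11  ]] [[0.5222 0.247  0.11  ]]
0.113 [[0.5282 0.2543 0.113 ]] [[0.522  0.2491 0.113 ]]
(array([0.5677, 0.3464, 0.0811]), [np.float64(0.0002734564733784502), np.float64(0.0002734564733785446)])
```

>>> carry_out --increments '[{"linear": [-0.0005, 0.001, 0.0012], "yaw": 0}, {"linear": [-0.0005, 0.001, 0.0012], "yaw": 0}, {"linear": [-0.0005, 0.001, 0.0012], "yaw": 0}, {"linear": [-0.0005, 0.001, 0.0012], "yaw": 0}, {"linear": [-0.0005, 0.001, 0.0012], "yaw": 0}]'

```text
t: 15.75
tool_pos: [0.4196, 0.2496, 0.1079]
orientation: [0.0, 2.225, -2.216]
force: [-0.9, -0.1, -1.1]
opening: 0.0491
```

```bash
python3 - <<'E'
from h import *
go([.4195,.2495,.108],-np.pi/2)
a=robot.read_camera("side");crop(cv2.convertScaleAbs(a,alpha=1.4),240,170,390,350,4,"si17.png")
b=robot.read_camera("wrist");cv2.imwrite("pics/w17.png",b)
print(robot.read_state()["dq"], robot.read_state()["tool_pos"])
E
```

```text
t 15.75 pos [0.4196 0.2496 0.1079] q [ 0.4293 -0.0865  1.9302  0.0032  1.2954  1.9982] yaw tool z -1.5698164527517546 y axis [ 0.001   0.0038 -1.    ] F [-0.8986 -0.0698 -1.1263] open 0.04913838910999124
local [ 0.0001 -0.0001  0.0001]
yaw cmd 0.0009798740431419262 alt 3.142572527632935 -3.140612779546651
[-0.0006 -0.0003  0.0018  0.0002  0.0001  0.0003] [0.4196 0.2496 0.1079]
```

View pics/si17.png

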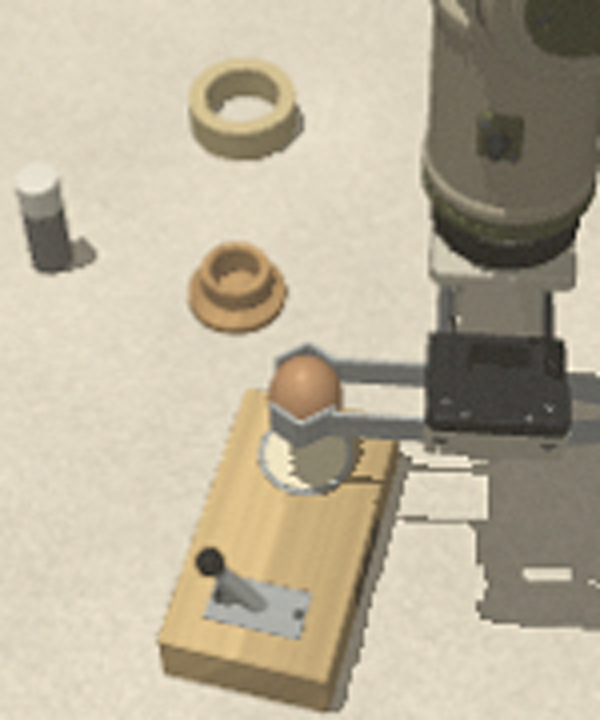

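The egg is steady in the tongs above the window. The toggle is on, and the tape roll and glue stick are where they were.

```bash
python3 - <<'E'
from h import *
print(robot.close_job())
E
```

```text
the job is handed in; nothing more can be done
None
```

The job is handed in at about 15.9 s of the 61 s allowed. The egg is held in the tongs above the light window and the toggle is on.

- **Light:** I pushed the toggle over with the closed fingers. At the end its ball measured (0.568, 0.346, 0.081), against (0.567, 0.347, 0.083) expected for fully on. The window did not visibly glow in the pictures, so "on" rests on the toggle position alone.
- **Grip:** I picked up the tongs by their pads, lowered the jaws over the egg, and closed them with 32 N. The opening was 49.1 mm at the end, where 49 mm is expected with the egg held. By the force ratio you gave, that puts about 9 N on the shell, well under the 50 N limit.
- **Position:** The egg centre measured (0.523, 0.249), within about 2 mm of the window centre. Its lower end is about 36 mm above the box. The arm was still, and the last picture shows the egg clear of the stand and box. It also shows the tape roll and glue stick where they were, by eye only; I did not measure them.
- **Disagreements:** My three camera estimates of the window differ by a few millimetres, from (0.523, 0.248) to (0.527, 0.254). The last two-camera fix on the egg had a 2.6 mm ray miss. While the jaws closed in the stand there was a brief side force of about 3 N, which was gone once the egg was lifted.

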